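Turn the ribbon row round for the customers

TASK

Move all four ribbon spools from the grey stock rack to the empty wooden display rack, one to a bay, each standing on edge on both rods as it does now. The customers choose their ribbon from the far side of the counter and should read the row in the order that you see in the stock rack, so from your side set it up in reverse: the leftmost spool goes into the rightmost bay, and so on.

Things in the scene. Friction and masses are not known exactly. Their poses are not given: they have to be found in the camera images.
- stock_rack: Grey metal rack, wire-hoop dividers, fixed, 100 x 258 mm, full at the start, a colour tab before each bay on the robot's side. Origin mid-underside on the counter; x across the row to the customers, y along it to the robot's left. Bay middles x 0, y -90, -30, 30, 90; bays 42 wide, dividers 35 high. Spools rest on two rods along y at x -22 and 22, 10 thick, axes 14 up.
- display_rack: Dark brown wooden rack, rounded dividers, brass rods, fixed, 92 x 258 mm, empty at the start, 20 mm lip on the customers' side. Origin mid-underside on the counter; x across the row to the customers, y along it to the robot's left. Bay middles x 0, y -90, -30, 30, 90; bays 42 wide, dividers 35 high. Spools rest on two rods along y at x -22 and 22, 10 thick, axes 14 up.
- spool_copper: Rigid loose spool of copper-orange ribbon, brown flanges, diameter 72 mm, 26 mm over the flanges, under 0.2 kg, on edge in a stock rack bay. Origin at its centre; y axis = axle, along the row. Seated: centre 48.6 mm, top 84.6 mm above the counter. Grip from above across the flanges near the top; spools are 60 mm apart, centre to centre, so open the fingers 50 mm at most.
- spool_ivory: Rigid loose spool of cream ribbon, brown flanges, diameter 66 mm, 24 mm over the flanges, under 0.2 kg, on edge in a stock rack bay. Origin at its centre; y axis = axle, along the row. Seated: centre 45.0 mm, top 78.0 mm above the counter. Grip from above across the flanges near the top; spools are 60 mm apart, centre to centre, so open the fingers 50 mm at most.
- spool_sage: Rigid loose spool of sage green ribbon, brown flanges, diameter 62 mm, 30 mm over the flanges, under 0.2 kg, on edge in a stock rack bay. Origin at its centre; y axis = axle, along the row. Seated: centre 42.5 mm, top 73.5 mm above the counter. Grip from above across the flanges near the top; spools are 60 mm apart, centre to centre, so open the fingers 50 mm at most.
- spool_choc: Rigid loose spool of dark chocolate-brown ribbon, brown flanges, diameter 68 mm, 22 mm over the flanges, under 0.2 kg, on edge in a stock rack bay. Origin at its centre; y axis = axle, along the row. Seated: centre 46.2 mm, top 80.2 mm above the counter. Grip from above across the flanges near the top; spools are 60 mm apart, centre to centre, so open the fingers 50 mm at most.
- tab_copper: Label tab with a swatch of copper-orange, 40 mm wide, 28 mm high, fixed on the stock rack's near edge before the bay where that spool starts; it stays. Origin mid lower edge, 48.5 mm in front of the bay's middle; y axis along the row. Nearby: a scale with a small box on it, 120 mm high, stands between the racks; posts and a glass shelf 0.26 m up begin 0.67 m ahead of the robot, so carry spools across nearer to the robot than that.
- tab_ivory: Label tab with a swatch of cream, 40 mm wide, 28 mm high, fixed on the stock rack's near edge before the bay where that spool starts; it stays. Origin mid lower edge, 48.5 mm in front of the bay's middle; y axis along the row. Nearby: a scale with a small box on it, 120 mm high, stands between the racks; posts and a glass shelf 0.26 m up begin 0.67 m ahead of the robot, so carry spools across nearer to the robot than that.
- tab_sage: Label tab with a swatch of sage green, 40 mm wide, 28 mm high, fixed on the stock rack's near edge before the bay where that spool starts; it stays. Origin mid lower edge, 48.5 mm in front of the bay's middle; y axis along the row. Nearby: a scale with a small box on it, 120 mm high, stands between the racks; posts and a glass shelf 0.26 m up begin 0.67 m ahead of the robot, so carry spools across nearer to the robot than that.
- tab_choc: Label tab with a swatch of dark chocolate-brown, 40 mm wide, 28 mm high, fixed on the stock rack's near edge before the bay where that spool starts; it stays. Origin mid lower edge, 48.5 mm in front of the bay's middle; y axis along the row. Nearby: a scale with a small box on it, 120 mm high, stands between the racks; posts and a glass shelf 0.26 m up begin 0.67 m ahead of the robot, so carry spools across nearer to the robot than that.
Not all that is in view belongs to the job. What is shaped like the spool_ivory but purple is not meant.

How it is judged:
At the end, for the whole second after the job is handed in: Every spool rests on both display rods, alone in its bay, in the reverse of the order of the stock rack's tabs (the starting order): centre within 13 mm of the bay's middle along the row, 8 mm across, 6 mm in height; axle within 0.3 rad of the row; released, at rest (((y of tab_copper in the frame of stock_rack between -0.102 and -0.078 m and y of spool_copper in the frame of display_rack between 0.077 and 0.103 m) or (y of tab_copper in the frame of stock_rack between -0.042 and -0.018 m and y of spool_copper in the frame of display_rack between 0.017 and 0.043 m) or (y of tab_copper in the frame of stock_rack between 0.018 and 0.042 m and y of spool_copper in the frame of display_rack between -0.043 and -0.017 m) or (y of tab_copper in the frame of stock_rack between 0.078 and 0.102 m and y of spool_copper in the frame of display_rack between -0.103 and -0.077 m)) and x of spool_copper in the frame of display_rack between -0.008 and 0.008 m and z of spool_copper in the frame of display_rack between 0.0426 and 0.0546 m and angle between the y axis of each of spool_copper, spool_ivory, spool_sage, spool_choc and the y axis of display_rack, either way round below 0.3 rad and linear speed of each of spool_copper, spool_ivory, spool_sage, spool_choc below 0.02 m/s and angular speed of each of spool_copper, spool_ivory, spool_sage, spool_choc below 0.3 rad/s and ((y of tab_ivory in the frame of stock_rack between -0.102 and -0.078 m and y of spool_ivory in the frame of display_rack between 0.077 and 0.103 m) or (y of tab_ivory in the frame of stock_rack between -0.042 and -0.018 m and y of spool_ivory in the frame of display_rack between 0.017 and 0.043 m) or (y of tab_ivory in the frame of stock_rack between 0.018 and 0.042 m and y of spool_ivory in the frame of display_rack between -0.043 and -0.017 m) or (y of tab_ivory in the frame of stock_rack between 0.078 and 0.102 m and y of spool_ivory in the frame of display_rack between -0.103 and -0.077 m)) and x of spool_ivory in the frame of display_rack between -0.008 and 0.008 m and z of spool_ivory in the frame of display_rack between 0.039 and 0.051 m and ((y of tab_sage in the frame of stock_rack between -0.102 and -0.078 m and y of spool_sage in the frame of display_rack between 0.077 and 0.103 m) or (y of tab_sage in the frame of stock_rack between -0.042 and -0.018 m and y of spool_sage in the frame of display_rack between 0.017 and 0.043 m) or (y of tab_sage in the frame of stock_rack between 0.018 and 0.042 m and y of spool_sage in the frame of display_rack between -0.043 and -0.017 m) or (y of tab_sage in the frame of stock_rack between 0.078 and 0.102 m and y of spool_sage in the frame of display_rack between -0.103 and -0.077 m)) and x of spool_sage in the frame of display_rack between -0.008 and 0.008 m and z of spool_sage in the frame of display_rack between 0.0365 and 0.0485 m and ((y of tab_choc in the frame of stock_rack between -0.102 and -0.078 m and y of spool_choc in the frame of display_rack between 0.077 and 0.103 m) or (y of tab_choc in the frame of stock_rack between -0.042 and -0.018 m and y of spool_choc in the frame of display_rack between 0.017 and 0.043 m) or (y of tab_choc in the frame of stock_rack between 0.018 and 0.042 m and y of spool_choc in the frame of display_rack between -0.043 and -0.017 m) or (y of tab_choc in the frame of stock_rack between 0.078 and 0.102 m and y of spool_choc in the frame of display_rack between -0.103 and -0.077 m)) and x of spool_choc in the frame of display_rack between -0.008 and 0.008 m and z of spool_choc in the frame of display_rack between 0.0402 and 0.0522 m); the robot touches nothing.
It also fails if it takes over 136 s, if anything falls off the work surface, if the arm or the gripper's body presses on something with over 40 N, if the wrist force passes 120 N, or if a joint passes its speed limit or range.

ROBOT

A 6-joint arm with a two-finger parallel gripper is mounted at the origin on a cart in front of the work surface, level with it; the furniture and walls round the work are solid. World frame = base frame: x ahead of the robot, y to its left, z up, the work surface at z = 0. Lengths are in m, angles in rad, forces in N, time in s.
With the tool pointing down it reaches from about 0.275 to 0.975 m from the base axis. Payload 8.4 kg.
Tool frame: the origin (TCP) lies where the fingers leave the gripper's body, on its centre line; the fingertips stand 88 mm ahead of it and the grasp point (between the pads) lies 69 mm ahead of it; z points along the fingers, y is the direction in which the jaws open and shut (so a half turn about z gives the same grasp; the last joint's range is limited). The gripper opens to 92 mm and grips with 3 to 60 N. Pads are 20 mm wide; open, the fingers measure 128 mm over their backs; the gripper's body (75 mm by 189 mm) begins 69 mm behind the grasp point.
Start: joints at [-1.24, 0.353, 1.633, -0, 1.155, -0.002], TCP at [0.204, -0.591, 0.303] pointing down, gripper open.
Joint ranges: [-2.63, 2.63], [-0.92, 2.1], [0.06, 2.66], [-1.3, 4.44], [0, 2.69], [-3.02, 3.02]. Speed limits (rad/s): [2.22, 2.22, 2.79, 3.14, 3.14, 3.14].

INTERFACE

Orientations are given as a unit quaternion [w, x, y, z].
In Python, from cell import * gives the robot as it stands.
- The arm moves only by the tool jog_arm, never from a script. Its argument "plan" is a list of rows, each an object with "grip": the closure in counts, from 0 (fully open) to 255 (shut); "linear": the shift along the tool's x, y, z in units of 50 mm (1.0 is 50 mm), a list of three; "delta_rot": the turn, a rotation vector about the tool's x, y, z in rad, a list of three. In form: [{"grip": grip, "linear": [tx, ty, tz], "delta_rot": [rx, ry, rz]}, ...]. A call has 1 to 12 rows; each row is the pose to reach, as a shift and turn from the pose commanded when the call began, along the tool's axes at that moment; what a row does not reach only later rows make up. A row lasts 1/8 s, in which the tool goes at most 62.5 mm and 10.7 degrees, less where a joint would pass 70% of its speed; a pose out of reach is approached as far as the arm can. A call with a gripper value outside its range is refused whole. The fingers move at their own pace and stop on an object; "grip_force" is the grip in N (left out, the last holds). Time passes only in rows, so rows that repeat a pose let the fingers close. It gives the time, the measured TCP pose, the force and the opening at its end, in the units of the state.
- sense(): the state, without advancing time (a new reading comes with each control period).
- grab_frame(name): name is "side" or "top"; returns the picture (400x640x3 uint8, red, green, blue); there is no depth.
- camera_params(name): a dict with "camera_matrix" (3x3 intrinsics, pixels), "extrinsics" (4x4, takes a point from world to camera coordinates). Camera axes: x right, y down, z forward; pixel columns grow to the right and rows downward; lengths in m; the calibration is good to about 2 mm. A picture is of the moment at which its call begins. camera_params takes no time and is no camera call.
- job_done(): hands the job in, once; it reports no verdict.
The state is a dict: "clock": time; "joint_pos": joint angles; "qd": joint speeds; "joint_torque": joint torques, N m; "eef_pos": TCP position; "eef_rot": TCP orientation; "force": force on the tool from outside, world axes, zero at the start; "ft_torque": the same for the moment, N m; "width": finger opening in m.
Only numpy, scipy, OpenCV 4.12 (cv2) and the standard library are available. Lean on these libraries where they do the work, as an engineer would, in place of code of your own. Each camera call takes 0.05 s, during which the arm holds its last target. There are 200 camera calls.

## Working session

There is one attempt and no reset: what is moved stays moved. The work goes in short steps, Python scripts to look and compute and a tool call to move; the robot and the scene stay as the last step left them, time stands still between calls to the robot, and variables do not carry over. Pictures are saved under pics/ and viewed, about 12 in all and at most 16, crops included, and the job is handed in when it is done.

Besides the shell and the picture viewer there is one more tool, called after ">>>" in YAML: its name, and indented under it one key for each argument. jog_arm: Moves the arm, as the interface text tells. Its arguments: {"type":"object","properties":{"plan":{"type":"array"},"grip_force":{"type":"number"}},"required":["plan"]}

```bash
mkdir -p pics
python3 - <<'E'
from cell import *
import cv2
for n in("side","top"):
    cv2.imwrite(f"pics/{n}0.png",grab_frame(n)[:,:,::-1])
    c=camera_params(n);print(n,c["camera_matrix"],c["extrinsics"])
print(sense())
E
```

```text
side [[408.45708838   0.         324.15300828]
 [  0.         408.45708838 199.94133325]
 [  0.           0.           1.        ]] [[ 0.99979634 -0.01916057 -0.00633665 -0.45304047]
 [-0.01732627 -0.65395209 -0.75633753 -0.04746835]
 [ 0.01034799  0.75629329 -0.65415089  1.7044429 ]
 [ 0.          0.          0.          1.        ]]
top [[491.08441821   0.         333.10689994]
 [  0.         491.08441821 200.7808067 ]
 [  0.           0.           1.        ]] [[ 0.2212089  -0.97521372 -0.00498186 -0.27423013]
 [-0.88469802 -0.19852246 -0.42177985  0.39323559]
 [ 0.41033649  0.0977089  -0.90668459  1.82510568]
 [ 0.          0.          0.          1.        ]]
{'clock': 0.1, 'joint_pos': array([-1.24039585e+00,  3.53588745e-01,  1.63402578e+00,  1.04035509e-06,
        1.15522543e+00, -2.40638906e-03]), 'qd': array([-1.77687838e-04, -2.83992961e-04, -3.60577070e-05,  5.05323790e-05,
       -2.95483038e-04,  1.51891599e-03]), 'joint_torque': array([-2.19802873e-04, -5.94906306e+01, -3.34930193e+01,  6.99249445e-02,
        1.82280078e-02, -2.85453342e-05]), 'eef_pos': array([ 0.20407596, -0.59039714,  0.3020471 ]), 'eef_rot': array([-6.15359602e-04,  9.86186710e-01,  1.65636301e-01, -1.01349476e-04]), 'force': array([-0.12361587,  0.03617284, -0.54564698]), 'ft_torque': array([-0.02218618, -0.01513892,  0.01881655]), 'width': 0.09182784195560946}
```

View pics/side0.png

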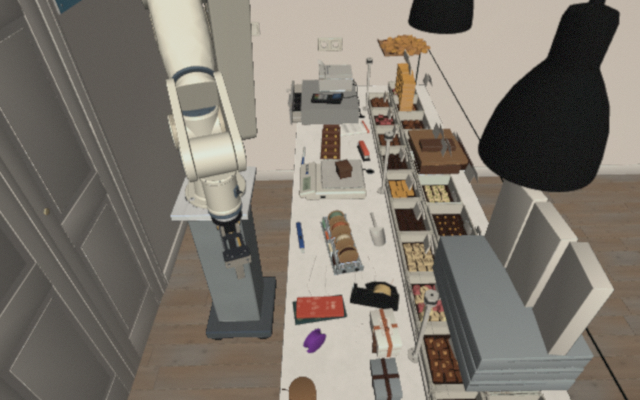

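View pics/top0.png

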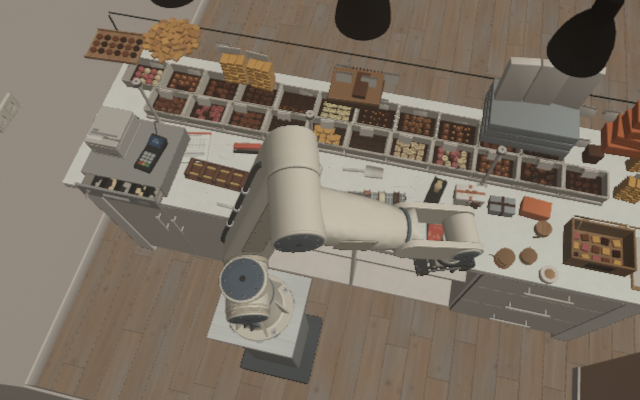

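The side view shows the stock rack at about (341,242), the scale at (335,178), and a brown rack, probably the display rack, at (331,142). The purple decoy is at (315,341). In the top view the arm partly hides the stock rack at (375,197), and the brown rack is at (217,175). I'll enlarge both.

```bash
cat > h.py <<'E'
import numpy as np,cv2
from cell import *
def proj(n,P):
    c=camera_params(n);E=c["extrinsics"];K=c["camera_matrix"]
    q=(np.atleast_2d(P)@E[:3,:3].T+E[:3,3])@K.T
    return q[:,:2]/q[:,2:]
def ray(n,px,z):
    c=camera_params(n);E=c["extrinsics"];K=c["camera_matrix"]
    px=np.atleast_2d(px).astype(float)
    d=np.c_[px,np.ones(len(px))]@np.linalg.inv(K).T@E[:3,:3]
    o=-E[:3,:3].T@E[:3,3]
    return o+d*((z-o[2])/d[:,2])[:,None]
def crop(img,x0,y0,x1,y1,s):
    return cv2.resize(img[y0:y1,x0:x1],None,fx=s,fy=s,interpolation=cv2.INTER_CUBIC)
E
python3 - <<'E'
from h import *
a=cv2.imread("pics/side0.png");b=cv2.imread("pics/top0.png")
A=crop(a,290,110,390,285,3.4)
cv2.imwrite("pics/c1.png",crop(a,290,115,400,285,3.5))
cv2.imwrite("pics/c2.png",crop(b,170,130,430,225,3))
print(ray("side",[[341,270],[335,215],[331,158],[331,126]],0.0))
E
```

```text
[[ 0.50120728 -0.44583526  0.        ]
 [ 0.49168884 -0.17454835  0.        ]
 [ 0.48840411  0.20754088  0.        ]
 [ 0.49740315  0.49008204  0.        ]]
```

View pics/c1.png

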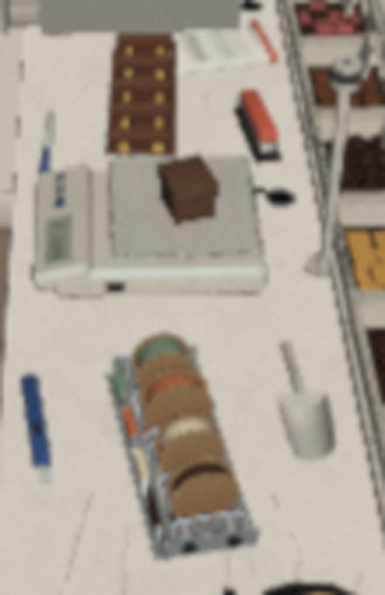

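View pics/c2.png

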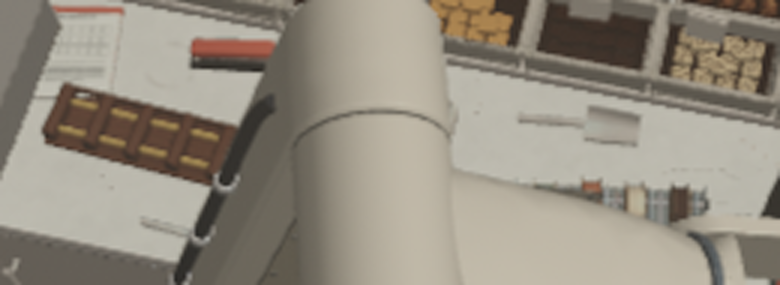

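Candidates for the four spools, left to right in my view, by side pixel:
- sage (336,215)
- copper (340,225)
- ivory (343,238)
- choc (348,255)

The purple decoy at (315,341) is excluded. Copper-orange and brown things elsewhere are sweets and boxes. In the crop the tabs match the spools, and the display rack is the brown one with brass rods at (331,142).

I'll swing the arm clear for a clean top view and square the tool to the world axes on the way.

>>> jog_arm:
  plan:
    - {"grip": 0, "linear": [-1.4, -0.3, 0], "delta_rot": [0, 0, 0.1]}
    - {"grip": 0, "linear": [-2.5, -0.6, 0], "delta_rot": [0, 0, 0.2]}
    - {"grip": 0, "linear": [-3.5, -0.8, 0], "delta_rot": [0, 0, 0.333]}
    - {"grip": 0, "linear": [-4.5, -1.0, 0], "delta_rot": [0, 0, 0.333]}
    - {"grip": 0, "linear": [-5.5, -1.25, 0], "delta_rot": [0, 0, 0.333]}
    - {"grip": 0, "linear": [-5.5, -1.25, 0], "delta_rot": [0, 0, 0.333]}
    - {"grip": 0, "linear": [-5.5, -1.25, 0], "delta_rot": [0, 0, 0.333]}
    - {"grip": 0, "linear": [-5.5, -1.25, 0], "delta_rot": [0, 0, 0.333]}

```text
clock: 1.1
eef_pos: [-0.0748, -0.6213, 0.3025]
eef_rot: [-0.0, 1.0, 0.001, 0.0]
force: [0.4, 0.1, -0.1]
width: 0.092
```

Run:
```python
from h import *
s=sense();print(s['joint_pos'],s['eef_pos'],s['eef_rot'],s['force'])
for n in("side","top"):
    cv2.imwrite(f"pics/{n}1.png",grab_frame(n)[:,:,::-1])
cv2.imwrite("pics/c3.png",crop(cv2.imread("pics/top1.png"),170,130,430,260,3))
for n in("side","top"):
    im=cv2.imread(f"pics/{n}1.png")
    hsv=cv2.cvtColor(im,cv2.COLOR_BGR2HSV)
    x0,y0,x1,y1=(315,115,345,162) if n=="side" else (180,155,270,205)
    m=cv2.inRange(hsv,(14,90,110),(35,255,255));k=np.zeros_like(m);k[y0:y1,x0:x1]=255;m&=k
    N,_,st,ce=cv2.connectedComponentsWithStats(m)
    for i in range(1,N):
        print(n,st[i],ce[i].round(1),ray(n,ce[i],0.018)[0].round(4))
```

```text
[-1.69318096e+00  3.54580589e-01  1.63141122e+00  2.99621107e-04
  1.15604637e+00 -1.23604400e-01] [-0.07483802 -0.62133897  0.30254689] [-2.04260437e-04  9.99999815e-01  5.49485448e-04  1.63389643e-04] [ 0.38596598  0.08106934 -0.13569242]
side [326 128   2   3   6] [326.5 129. ] [0.4732 0.4316 0.018 ]
side [335 128   2   3   5] [335.4 129.2] [0.5171 0.4284 0.018 ]
side [326 135   2   3   5] [326.4 135.8] [0.4712 0.3687 0.018 ]
side [334 135   3   3   7] [335.3 136. ] [0.5141 0.3656 0.018 ]
side [325 141   2   4   6] [325.7 142.5] [0.4663 0.3096 0.018 ]
side [334 141   3   4  10] [335.  142.8] [0.5103 0.3058 0.018 ]
side [324 149   3   3   7] [325.3 150. ] [0.4632 0.2466 0.018 ]
side [334 148   3   4   8] [335.  149.5] [0.5081 0.2494 0.018 ]
side [324 155   3   4  10] [325.  156.8] [0.4607 0.192  0.018 ]
side [333 156   4   3  12] [334.5 157. ] [0.5035 0.1892 0.018 ]
top [194 163   9   4  22] [197.9 164.3] [0.5154 0.4175 0.018 ]
top [207 166   9   4  23] [210.9 167.5] [0.5125 0.3593 0.018 ]
top [220 170  10   3  21] [224.7 171. ] [0.5094 0.2975 0.018 ]
top [189 172  10   4  21] [193.7 173.1] [0.4717 0.4207 0.018 ]
top [234 173   9   4  22] [238.1 174.4] [0.5063 0.2382 0.018 ]
top [203 175   9   4  24] [207.  176.5] [0.4687 0.3612 0.018 ]
top [247 176   2   2   3] [247.7 176.7] [0.5048 0.1963 0.018 ]
top [216 179  10   3  21] [220.7 180. ] [0.4655 0.3005 0.018 ]
top [230 182  10   4  23] [234.3 183.4] [0.4626 0.2408 0.018 ]
top [244 185   1   3   3] [244. 186.] [0.46   0.1983 0.018 ]
```

View pics/c3.png

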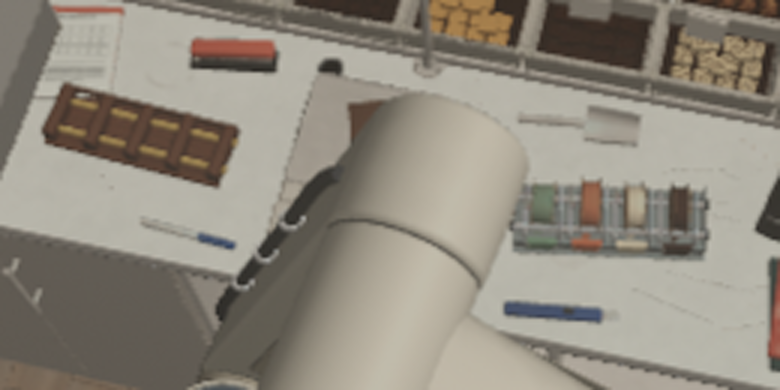

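The top view is now clear. The brass rods agree in both views: display origin about (0.489, 0.327), yaw about -0.051, and the bay pitch comes out right. The ribbons are at crop (543,203), (592,203), (636,207) and (680,208). Next I'll measure the ribbons and tabs.

Run:
```python
from h import *
R={"sage":((35,35,40),(90,255,220),.0735),"copper":((3,130,90),(14,255,255),.0846),"ivory":((15,25,165),(32,130,255),.078),"choc":((0,40,10),(15,200,75),.0802)}
for n,box in(("top",(335,185,410,216)),("side",(318,205,365,275))):
    im=cv2.imread(f"pics/{n}1.png");hsv=cv2.cvtColor(im,cv2.COLOR_BGR2HSV)
    x0,y0,x1,y1=box;k=np.zeros(im.shape[:2],np.uint8);k[y0:y1,x0:x1]=255
    for c,(lo,hi,zt) in R.items():
        m=cv2.inRange(hsv,lo,hi)&k
        N,_,st,ce=cv2.connectedComponentsWithStats(m)
        for i in range(1,N):
            if st[i][4]>=6: print(n,c,st[i],ce[i].round(1),"top-6",ray(n,ce[i],zt-.006)[0,:2].round(4),"z.016",ray(n,ce[i],.016)[0,:2].round(4))
cv2.imwrite("pics/c4.png",np.hstack([crop(cv2.imread("pics/top1.png"),336,184,412,222,6),crop(cv2.imread("pics/side1.png"),315,205,370,243,6)]))
```

```text
top sage [348 192   7  12  73] [350.6 197.3] top-6 [ 0.4825 -0.2428] z.016 [ 0.5067 -0.2391]
top sage [346 209  10   4  35] [350.1 210.4] top-6 [ 0.4267 -0.2529] z.016 [ 0.4492 -0.2495]
top copper [362 210   8   2  11] [365.1 210.7] top-6 [ 0.4331 -0.3103] z.016 [ 0.4609 -0.3083]
top ivory [335 185   9  24 123] [337.7 193. ] top-6 [ 0.4875 -0.1897] z.016 [ 0.514 -0.184]
top ivory [380 193   5   9  34] [381.7 197.2] top-6 [ 0.5074 -0.3626] z.016 [ 0.5346 -0.3624]
top ivory [376 210   9   2  11] [379.4 210.8] top-6 [ 0.4478 -0.3643] z.016 [ 0.4731 -0.3642]
top choc [394 201   5   5  23] [396. 203.] top-6 [ 0.4939 -0.4216] z.016 [ 0.5217 -0.4234]
top choc [392 212   8   3  17] [394.8 212.8] top-6 [ 0.4518 -0.4242] z.016 [ 0.4783 -0.4261]
side sage [330 212  12   6  37] [334.9 213.9] top-6 [ 0.4881 -0.2409] z.016 [ 0.4909 -0.1854]
side sage [323 220   3   8  17] [323.6 223.9] top-6 [ 0.4462 -0.2922] z.016 [ 0.4468 -0.2393]
side copper [332 222  15   7  48] [338.3 224.1] top-6 [ 0.4971 -0.3055] z.016 [ 0.501  -0.2413]
side copper [326 232   3   7  14] [326.7 235.4] top-6 [ 0.4554 -0.3593] z.016 [ 0.4568 -0.2985]
side ivory [327 209  18   7  33] [335.2 210.8] top-6 [ 0.4895 -0.2296] z.016 [ 0.4926 -0.1683]
side ivory [347 221   6  12  21] [349.8 225.8] top-6 [ 0.5373 -0.3083] z.016 [ 0.5431 -0.2514]
side ivory [339 235   9   4  26] [343.  236.5] top-6 [ 0.5108 -0.3595] z.016 [ 0.515  -0.3055]
side ivory [328 243   4   9  20] [329.9 246.8] top-6 [ 0.4649 -0.4059] z.016 [ 0.4666 -0.3544]
side ivory [356 247   5   8  12] [357.8 251.1] top-6 [ 0.5556 -0.4272] z.016 [ 0.5624 -0.3769]
side choc [340 248  14   6  29] [346.1 249.4] top-6 [ 0.5177 -0.4209] z.016 [ 0.5226 -0.3681]
side choc [332 256   4   9  15] [333.5 260.1] top-6 [ 0.4745 -0.4658] z.016 [ 0.4768 -0.4157]
```

View pics/c4.png

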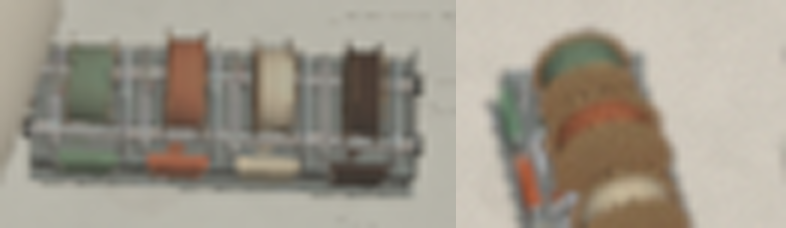

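Stock rack origin is about (0.505, -0.330), yaw about +0.167. Tabs and ribbons in both views agree to about 3 mm. Order from the left is sage, copper, ivory, choc, so the display y offsets are sage -90, copper -30, ivory +30, choc +90. Going above sage first.

>>> jog_arm:
  plan:
    - {"grip": 130, "linear": [11.3, -7.6, 1.05], "delta_rot": [0, 0, -0.167]}
    - {"grip": 130, "linear": [11.3, -7.6, 1.05], "delta_rot": [0, 0, -0.167]}
    - {"grip": 130, "linear": [11.3, -7.6, 1.05], "delta_rot": [0, 0, -0.167]}
    - {"grip": 130, "linear": [11.3, -7.6, 1.05], "delta_rot": [0, 0, -0.167]}
    - {"grip": 130, "linear": [11.3, -7.6, 1.05], "delta_rot": [0, 0, -0.167]}
    - {"grip": 130, "linear": [11.3, -7.6, 1.05], "delta_rot": [0, 0, -0.167]}
    - {"grip": 130, "linear": [11.3, -7.6, 1.05], "delta_rot": [0, 0, -0.167]}
    - {"grip": 130, "linear": [11.3, -7.6, 1.05], "delta_rot": [0, 0, -0.167]}
    - {"grip": 130, "linear": [11.3, -7.6, 1.05], "delta_rot": [0, 0, -0.167]}
    - {"grip": 130, "linear": [11.3, -7.6, 1.05], "delta_rot": [0, 0, -0.167]}
    - {"grip": 130, "linear": [11.3, -7.6, 1.05], "delta_rot": [0, 0, -0.167]}
    - {"grip": 130, "linear": [11.3, -7.6, 1.05], "delta_rot": [0, 0, -0.167]}

```text
clock: 2.7
eef_pos: [0.4919, -0.2386, 0.25]
eef_rot: [-0.0, 0.996, 0.086, 0.0]
force: [-0.8, -0.5, 1.2]
width: 0.0449
```

>>> jog_arm:
  plan:
    - {"grip": 130, "linear": [0, 0, 0], "delta_rot": [0, 0, 0]}
    - {"grip": 130, "linear": [0, 0, 0], "delta_rot": [0, 0, 0]}
    - {"grip": 130, "linear": [0, 0, 0], "delta_rot": [0, 0, 0]}

```text
clock: 3.08
eef_pos: [0.4882, -0.2423, 0.2504]
eef_rot: [0.0, 0.997, 0.083, 0.0]
force: [-0.2, -0.0, -0.5]
width: 0.045
```

```bash
cat > g.py <<'E'
from h import *
import sys
def off(target,yaw):
    "units/axes for next jog from the measured pose"
    s=sense();q=s['eef_rot'];from scipy.spatial.transform import Rotation as R
    M=R.from_quat([*q[1:],q[0]]).as_matrix();y=np.arctan2(M[1,0],M[0,0])
    print("clock",s['clock'],"pos",s['eef_pos'].round(4),"yaw",y.round(4),"w",s['width'],"go",(M.T@(np.array(target)-s['eef_pos'])/.05).round(3),"rz",round(y-yaw,3),"F",s['force'].round(1))
E
python3 - <<'E'
from g import *
off((.490,-.241,.134),.167)
a=grab_frame("side")[:,:,::-1];b=grab_frame("top")[:,:,::-1]
cv2.imwrite("pics/v1.png",np.hstack([crop(a,290,150,390,280,4),crop(b,320,160,420,290,4)]))
E
```

```text
clock 3.075 pos [ 0.4882 -0.2423  0.2504] yaw 0.1653 w 0.04501412103229297 go [ 0.04  -0.02   2.328] rz -0.002 F [-0.2 -0.  -0.5]
```

View pics/v1.png

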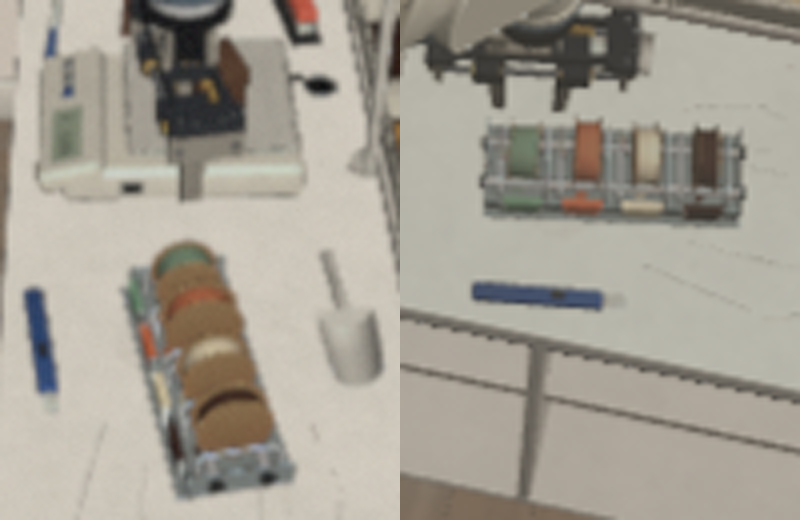

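The fingers hang straddling sage, with the TCP within 2 mm of its target. Descending.

>>> jog_arm:
  plan:
    - {"grip": 130, "linear": [0.04, -0.02, 0.8], "delta_rot": [0, 0, 0]}
    - {"grip": 130, "linear": [0.04, -0.02, 1.4], "delta_rot": [0, 0, 0]}
    - {"grip": 130, "linear": [0.04, -0.02, 1.8], "delta_rot": [0, 0, 0]}
    - {"grip": 130, "linear": [0.04, -0.02, 2.1], "delta_rot": [0, 0, 0]}
    - {"grip": 130, "linear": [0.04, -0.02, 2.33], "delta_rot": [0, 0, 0]}
    - {"grip": 130, "linear": [0.04, -0.02, 2.33], "delta_rot": [0, 0, 0]}

```text
clock: 3.92
eef_pos: [0.4905, -0.2402, 0.1332]
eef_rot: [-0.0, 0.997, 0.083, -0.0]
force: [-0.6, 0.2, 0.5]
width: 0.0454
```

>>> jog_arm:
  plan:
    - {"grip": 200, "linear": [0, 0, 0], "delta_rot": [0, 0, 0]}
    - {"grip": 230, "linear": [0, 0, 0], "delta_rot": [0, 0, 0]}
    - {"grip": 230, "linear": [0, 0, 0], "delta_rot": [0, 0, 0]}
    - {"grip": 230, "linear": [0, 0, 0], "delta_rot": [0, 0, 0]}
  grip_force: 12

```text
clock: 4.42
eef_pos: [0.4911, -0.2404, 0.1342]
eef_rot: [0.0, 0.997, 0.083, 0.0]
force: [0.1, 0.2, 3.9]
width: 0.0303
```

Run:
```python
from g import *
off((.4847,.2369,.30),-.051)
a=grab_frame("side")[:,:,::-1];b=grab_frame("top")[:,:,::-1]
cv2.imwrite("pics/v2.png",np.hstack([crop(a,290,150,390,280,4),crop(b,320,160,420,290,4)]))
```

```text
clock 4.425 pos [ 0.4911 -0.2404  0.1342] yaw 0.1668 w 0.030288203513247965 go [ 1.462 -9.433 -3.321] rz 0.218 F [0.1 0.2 3.9]
```

View pics/v2.png

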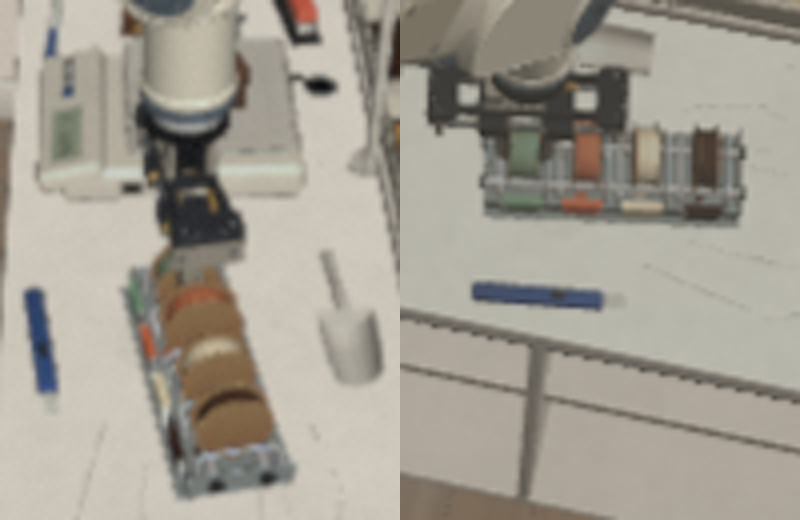

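Run:
```python
from g import *
P=[[.491,-.24,.134],[.491,-.255,.05],[.491,-.255,.07],[.491,-.24,.0425]]
print((proj("side",P)-[290,150])*4);print((proj("top",P)-[320,160])*4)
# top-view ribbons z: sage spool extents
print(ray("side",[[290+150/4,150+262/4],[290+220/4,150+262/4]],.06))
print(ray("side",[[290+185/4,150+242/4]],.0735), ray("side",[[290+185/4,150+255/4],[290+225/4,150+255/4]],.06))
```

```text
[[183.80997374 199.33851841]
 [183.32559163 280.09954718]
 [183.60032165 264.01154164]
 [182.55833412 274.72416485]]
[[123.1732978  110.90028924]
 [135.58037727 151.45878125]
 [136.25737015 142.8002813 ]
 [120.64160513 151.69334528]]
[[ 0.46109101 -0.2408587   0.06      ]
 [ 0.5247859  -0.24251184  0.06      ]]
[[ 0.49327623 -0.22947941  0.0735    ]] [[ 0.49333434 -0.23231672  0.06      ]
 [ 0.52989646 -0.2332678   0.06      ]]
```

Sage is held at width 30.3 mm, matching its 30 mm over the flanges, and its centre agrees with the TCP to about 2 mm in x. Lift and carry.

>>> jog_arm:
  plan:
    - {"grip": 230, "linear": [0, 0, -0.6], "delta_rot": [0, 0, 0]}
    - {"grip": 230, "linear": [0, 0, -1.6], "delta_rot": [0, 0, 0]}
    - {"grip": 230, "linear": [0, 0, -2.6], "delta_rot": [0, 0, 0]}
    - {"grip": 230, "linear": [0, 0, -3.32], "delta_rot": [0, 0, 0]}
    - {"grip": 230, "linear": [0.15, -1, -3.32], "delta_rot": [0, 0, 0.04]}
    - {"grip": 230, "linear": [0.35, -2.2, -3.32], "delta_rot": [0, 0, 0.08]}
    - {"grip": 230, "linear": [0.53, -3.4, -3.32], "delta_rot": [0, 0, 0.12]}
    - {"grip": 230, "linear": [0.71, -4.6, -3.32], "delta_rot": [0, 0, 0.15]}
    - {"grip": 230, "linear": [0.9, -5.8, -3.32], "delta_rot": [0, 0, 0.18]}
    - {"grip": 230, "linear": [1.08, -7.0, -3.32], "delta_rot": [0, 0, 0.2]}
    - {"grip": 230, "linear": [1.27, -8.2, -3.32], "delta_rot": [0, 0, 0.218]}
    - {"grip": 230, "linear": [1.46, -9.2, -3.32], "delta_rot": [0, 0, 0.218]}

```text
clock: 6.02
eef_pos: [0.4857, 0.2276, 0.2994]
eef_rot: [0.0, 1.0, -0.025, -0.0]
force: [0.9, -0.7, -0.9]
width: 0.0304
```

>>> jog_arm:
  plan:
    - {"grip": 230, "linear": [0, -0.23, 0], "delta_rot": [0, 0, 0]}
    - {"grip": 230, "linear": [0, -0.23, 0], "delta_rot": [0, 0, 0]}
    - {"grip": 230, "linear": [0, -0.23, 0], "delta_rot": [0, 0, 0]}
    - {"grip": 230, "linear": [0, -0.23, 0], "delta_rot": [0, 0, 0]}

```text
clock: 6.52
eef_pos: [0.4871, 0.2356, 0.2997]
eef_rot: [0.0, 1.0, -0.026, -0.0]
force: [-0.6, -0.0, -0.2]
width: 0.0303
```

Run:
```python
from g import *
off((.4847,.2369,.137),-.051)
a=grab_frame("side")[:,:,::-1];b=grab_frame("top")[:,:,::-1]
cv2.imwrite("pics/v3.png",np.hstack([crop(a,280,50,380,180,4),crop(b,160,90,260,220,4)]))
```

```text
clock 6.525 pos [0.4871 0.2356 0.2997] yaw -0.0528 w 0.03031969667042597 go [-0.048 -0.024  3.254] rz -0.002 F [-0.6 -0.  -0.2]
```

View pics/v3.png

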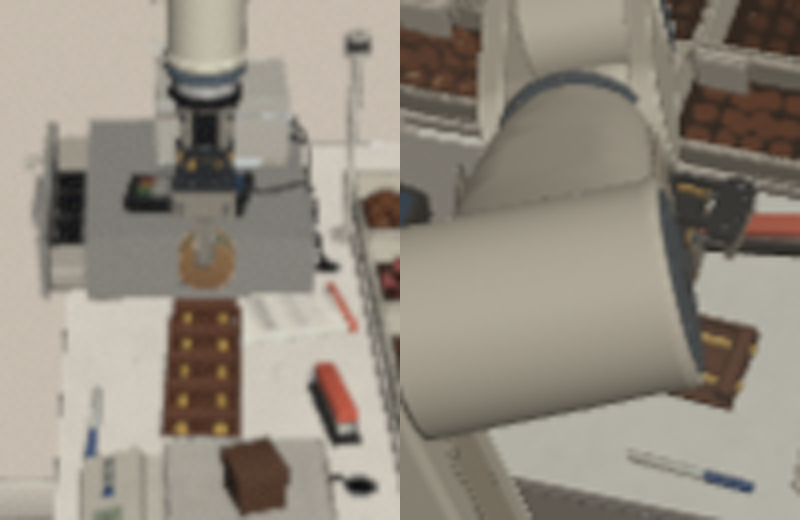

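Sage hangs square over the rack, its disc at crop (207,262) above the rightmost bay. Lowering and releasing.

>>> jog_arm:
  plan:
    - {"grip": 230, "linear": [-0.05, -0.02, 1.0], "delta_rot": [0, 0, 0]}
    - {"grip": 230, "linear": [-0.05, -0.02, 2.0], "delta_rot": [0, 0, 0]}
    - {"grip": 230, "linear": [-0.05, -0.02, 2.6], "delta_rot": [0, 0, 0]}
    - {"grip": 230, "linear": [-0.05, -0.02, 3.0], "delta_rot": [0, 0, 0]}
    - {"grip": 230, "linear": [-0.05, -0.02, 3.2], "delta_rot": [0, 0, 0]}
    - {"grip": 230, "linear": [-0.05, -0.02, 3.3], "delta_rot": [0, 0, 0]}
    - {"grip": 230, "linear": [-0.05, -0.02, 3.3], "delta_rot": [0, 0, 0]}
    - {"grip": 230, "linear": [-0.05, -0.02, 3.3], "delta_rot": [0, 0, 0]}

```text
clock: 7.62
eef_pos: [0.4848, 0.2382, 0.1353]
eef_rot: [-0.0, 1.0, -0.026, 0.0]
force: [-1.0, -0.5, -0.1]
width: 0.0305
```

>>> jog_arm:
  plan:
    - {"grip": 180, "linear": [0, 0, 0], "delta_rot": [0, 0, 0]}
    - {"grip": 150, "linear": [0, 0, 0], "delta_rot": [0, 0, 0]}
    - {"grip": 150, "linear": [0, 0, 0], "delta_rot": [0, 0, 0]}
    - {"grip": 150, "linear": [0, 0, 0], "delta_rot": [0, 0, 0]}
    - {"grip": 140, "linear": [0, 0, -0.3], "delta_rot": [0, 0, 0]}
    - {"grip": 140, "linear": [0, 0, -0.8], "delta_rot": [0, 0, 0]}
    - {"grip": 140, "linear": [0, 0, -1.6], "delta_rot": [0, 0, 0]}
    - {"grip": 140, "linear": [0, 0, -2.5], "delta_rot": [0, 0, 0]}
    - {"grip": 140, "linear": [0, 0, -2.5], "delta_rot": [0, 0, 0]}

```text
clock: 8.75
eef_pos: [0.4862, 0.2389, 0.2641]
eef_rot: [-0.002, 1.0, -0.026, 0.003]
force: [-0.7, 0.1, -0.1]
width: 0.0413
```

Run:
```python
from g import *
off((.500,-.300,.25),.167)
a=grab_frame("side")[:,:,::-1]
cv2.imwrite("pics/v4.png",crop(a,280,50,380,180,4))
```

```text
clock 8.75 pos [0.4862 0.2389 0.2641] yaw -0.0512 w 0.04126194261153386 go [ 0.825 10.751  0.249] rz -0.218 F [-0.7  0.1 -0.1]
```

View pics/v4.png

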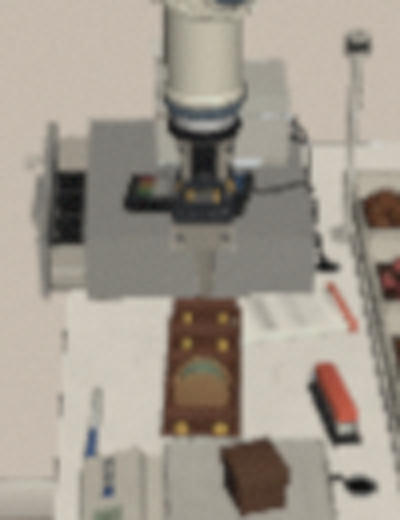

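Sage stands in the rightmost bay, its disc at crop (202,380), between the dividers. Pictures viewed: 10. Now copper.

>>> jog_arm:
  plan:
    - {"grip": 130, "linear": [0.1, 1.2, 0], "delta_rot": [0, 0, -0.04]}
    - {"grip": 130, "linear": [0.2, 2.4, 0], "delta_rot": [0, 0, -0.08]}
    - {"grip": 130, "linear": [0.3, 3.6, 0], "delta_rot": [0, 0, -0.12]}
    - {"grip": 130, "linear": [0.4, 4.8, 0], "delta_rot": [0, 0, -0.16]}
    - {"grip": 130, "linear": [0.5, 6.0, 0], "delta_rot": [0, 0, -0.2]}
    - {"grip": 130, "linear": [0.6, 7.2, 0], "delta_rot": [0, 0, -0.218]}
    - {"grip": 130, "linear": [0.7, 8.4, 0], "delta_rot": [0, 0, -0.218]}
    - {"grip": 130, "linear": [0.8, 9.6, 0.1], "delta_rot": [0, 0, -0.218]}
    - {"grip": 130, "linear": [0.83, 10.5, 0.25], "delta_rot": [0, 0, -0.218]}
    - {"grip": 130, "linear": [0.83, 10.75, 0.25], "delta_rot": [0, 0, -0.218]}
    - {"grip": 130, "linear": [0.83, 10.75, 0.25], "delta_rot": [0, 0, -0.218]}
    - {"grip": 130, "linear": [0.83, 10.75, 0.25], "delta_rot": [0, 0, -0.218]}

```text
clock: 10.3
eef_pos: [0.4983, -0.2995, 0.247]
eef_rot: [-0.0, 0.996, 0.084, -0.0]
force: [-0.9, 0.6, 0.9]
width: 0.0452
```

Run:
```python
from g import *
off((.500,-.300,.138),.167)
```

```text
clock 10.3 pos [ 0.4983 -0.2995  0.247 ] yaw 0.1676 w 0.04516510313822065 go [0.032 0.018 2.18 ] rz 0.001 F [-0.9  0.6  0.9]
```

>>> jog_arm:
  plan:
    - {"grip": 130, "linear": [0.03, 0.02, 0.8], "delta_rot": [0, 0, 0]}
    - {"grip": 130, "linear": [0.03, 0.02, 1.4], "delta_rot": [0, 0, 0]}
    - {"grip": 130, "linear": [0.03, 0.02, 1.8], "delta_rot": [0, 0, 0]}
    - {"grip": 130, "linear": [0.03, 0.02, 2.0], "delta_rot": [0, 0, 0]}
    - {"grip": 130, "linear": [0.03, 0.02, 2.14], "delta_rot": [0, 0, 0]}
    - {"grip": 130, "linear": [0.03, 0.02, 2.14], "delta_rot": [0, 0, 0]}

```text
clock: 11.05
eef_pos: [0.5003, -0.3013, 0.1404]
eef_rot: [0.0, 0.997, 0.084, 0.0]
force: [0.5, 0.2, -0.2]
width: 0.0451
```

>>> jog_arm:
  plan:
    - {"grip": 200, "linear": [0, 0, 0], "delta_rot": [0, 0, 0]}
    - {"grip": 230, "linear": [0, 0, 0], "delta_rot": [0, 0, 0]}
    - {"grip": 230, "linear": [0, 0, 0], "delta_rot": [0, 0, 0]}
    - {"grip": 230, "linear": [0, 0, 0], "delta_rot": [0, 0, 0]}

```text
clock: 11.55
eef_pos: [0.5004, -0.3018, 0.1407]
eef_rot: [0.0, 0.997, 0.083, 0.0]
force: [-0.4, -0.9, 3.7]
width: 0.0263
```

Run:
```python
from g import *
off((.4878,.2968,.31),-.051)
```

```text
clock 11.55 pos [ 0.5004 -0.3018  0.1407] yaw 0.1667 w 0.02632506603075996 go [  1.741 -11.846  -3.393] rz 0.218 F [-0.4 -0.9  3.7]
```

Copper is held at width 26.3 mm. Lift and carry.

>>> jog_arm:
  plan:
    - {"grip": 230, "linear": [0, 0, -0.6], "delta_rot": [0, 0, 0]}
    - {"grip": 230, "linear": [0, 0, -1.6], "delta_rot": [0, 0, 0]}
    - {"grip": 230, "linear": [0, 0, -2.6], "delta_rot": [0, 0, 0]}
    - {"grip": 230, "linear": [0, 0, -3.4], "delta_rot": [0, 0, 0]}
    - {"grip": 230, "linear": [0.15, -1, -3.4], "delta_rot": [0, 0, 0.04]}
    - {"grip": 230, "linear": [0.32, -2.2, -3.4], "delta_rot": [0, 0, 0.08]}
    - {"grip": 230, "linear": [0.5, -3.4, -3.4], "delta_rot": [0, 0, 0.12]}
    - {"grip": 230, "linear": [0.68, -4.6, -3.4], "delta_rot": [0, 0, 0.15]}
    - {"grip": 230, "linear": [0.85, -5.8, -3.4], "delta_rot": [0, 0, 0.18]}
    - {"grip": 230, "linear": [1.03, -7.0, -3.4], "delta_rot": [0, 0, 0.2]}
    - {"grip": 230, "linear": [1.2, -8.2, -3.4], "delta_rot": [0, 0, 0.218]}
    - {"grip": 230, "linear": [1.35, -9.2, -3.4], "delta_rot": [0, 0, 0.218]}

```text
clock: 13.05
eef_pos: [0.4896, 0.1654, 0.3101]
eef_rot: [-0.0, 1.0, -0.025, -0.0]
force: [0.5, 0.8, -0.6]
width: 0.0264
```

Run:
```python
from g import *
off((.4878,.2968,.31),-.051)
```

```text
clock 13.05 pos [0.4896 0.1654 0.3101] yaw -0.0508 w 0.026362874032232645 go [-1.700e-01 -2.623e+00  2.000e-03] rz 0.0 F [ 0.5  0.8 -0.6]
```

>>> jog_arm:
  plan:
    - {"grip": 230, "linear": [-0.06, -1, 0], "delta_rot": [0, 0, 0]}
    - {"grip": 230, "linear": [-0.12, -2, 0], "delta_rot": [0, 0, 0]}
    - {"grip": 230, "linear": [-0.17, -2.6, 0], "delta_rot": [0, 0, 0]}
    - {"grip": 230, "linear": [-0.17, -2.6, 0], "delta_rot": [0, 0, 0]}
    - {"grip": 230, "linear": [-0.17, -2.6, 0], "delta_rot": [0, 0, 0]}
    - {"grip": 230, "linear": [-0.17, -2.6, 0], "delta_rot": [0, 0, 0]}

```text
clock: 13.8
eef_pos: [0.4884, 0.2924, 0.3101]
eef_rot: [0.0, 1.0, -0.026, -0.0]
force: [-0.9, -0.4, -1.2]
width: 0.0264
```

Run:
```python
from g import *
off((.4878,.2968,.142),-.051)
```

```text
clock 13.8 pos [0.4884 0.2924 0.3101] yaw -0.0523 w 0.026432821785419208 go [-0.016 -0.088  3.363] rz -0.001 F [-0.9 -0.4 -1.2]
```

>>> jog_arm:
  plan:
    - {"grip": 230, "linear": [-0.02, -0.07, 1.0], "delta_rot": [0, 0, 0]}
    - {"grip": 230, "linear": [-0.02, -0.07, 2.0], "delta_rot": [0, 0, 0]}
    - {"grip": 230, "linear": [-0.02, -0.07, 2.7], "delta_rot": [0, 0, 0]}
    - {"grip": 230, "linear": [-0.02, -0.07, 3.1], "delta_rot": [0, 0, 0]}
    - {"grip": 230, "linear": [-0.02, -0.07, 3.3], "delta_rot": [0, 0, 0]}
    - {"grip": 230, "linear": [-0.02, -0.07, 3.37], "delta_rot": [0, 0, 0]}
    - {"grip": 230, "linear": [-0.02, -0.07, 3.37], "delta_rot": [0, 0, 0]}
    - {"grip": 230, "linear": [-0.02, -0.07, 3.37], "delta_rot": [0, 0, 0]}

```text
clock: 14.8
eef_pos: [0.4879, 0.2971, 0.1425]
eef_rot: [-0.0, 1.0, -0.026, 0.0]
force: [-1.3, 0.3, 1.1]
width: 0.0264
```

>>> jog_arm:
  plan:
    - {"grip": 180, "linear": [0, 0, 0], "delta_rot": [0, 0, 0]}
    - {"grip": 155, "linear": [0, 0, 0], "delta_rot": [0, 0, 0]}
    - {"grip": 155, "linear": [0, 0, 0], "delta_rot": [0, 0, 0]}
    - {"grip": 155, "linear": [0, 0, 0], "delta_rot": [0, 0, 0]}
    - {"grip": 155, "linear": [0, 0, -0.3], "delta_rot": [0, 0, 0]}
    - {"grip": 155, "linear": [0, 0, -0.8], "delta_rot": [0, 0, 0]}
    - {"grip": 155, "linear": [0, 0, -1.6], "delta_rot": [0, 0, 0]}
    - {"grip": 155, "linear": [0, 0, -2.5], "delta_rot": [0, 0, 0]}
    - {"grip": 155, "linear": [0, 0, -2.5], "delta_rot": [0, 0, 0]}

```text
clock: 15.92
eef_pos: [0.4893, 0.298, 0.2714]
eef_rot: [-0.002, 1.0, -0.026, 0.003]
force: [0.0, -0.1, -0.0]
width: 0.0362
```

Run:
```python
from g import *
off((.510,-.360,.25),.167)
a=grab_frame("side")[:,:,::-1]
cv2.imwrite("pics/v5.png",np.hstack([crop(a,290,90,380,180,4),crop(a,290,195,380,285,4)]))
```

```text
clock 15.925 pos [0.4893 0.298  0.2714] yaw -0.0512 w 0.03624009841160311 go [ 1.085 13.124  0.379] rz -0.218 F [ 0.  -0.1 -0. ]
```

View pics/v5.png

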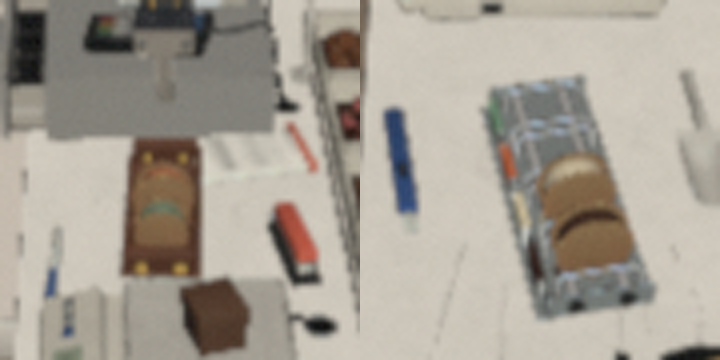

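Copper stands behind sage at (165,175), and ivory and choc are undisturbed at (582,170) and (597,225). Viewed: 11. Next ivory.

>>> jog_arm:
  plan:
    - {"grip": 130, "linear": [0.1, 1.2, 0], "delta_rot": [0, 0, -0.04]}
    - {"grip": 130, "linear": [0.2, 2.4, 0], "delta_rot": [0, 0, -0.08]}
    - {"grip": 130, "linear": [0.3, 3.6, 0], "delta_rot": [0, 0, -0.12]}
    - {"grip": 130, "linear": [0.4, 4.8, 0], "delta_rot": [0, 0, -0.16]}
    - {"grip": 130, "linear": [0.5, 6.0, 0], "delta_rot": [0, 0, -0.2]}
    - {"grip": 130, "linear": [0.6, 7.2, 0], "delta_rot": [0, 0, -0.218]}
    - {"grip": 130, "linear": [0.7, 8.4, 0], "delta_rot": [0, 0, -0.218]}
    - {"grip": 130, "linear": [0.8, 9.6, 0], "delta_rot": [0, 0, -0.218]}
    - {"grip": 130, "linear": [0.9, 10.8, 0.1], "delta_rot": [0, 0, -0.218]}
    - {"grip": 130, "linear": [1.0, 12.0, 0.2], "delta_rot": [0, 0, -0.218]}
    - {"grip": 130, "linear": [1.06, 12.8, 0.38], "delta_rot": [0, 0, -0.218]}
    - {"grip": 130, "linear": [1.09, 13.1, 0.38], "delta_rot": [0, 0, -0.218]}

```text
clock: 17.48
eef_pos: [0.5074, -0.3614, 0.2458]
eef_rot: [-0.001, 0.997, 0.082, -0.001]
force: [-1.1, 0.1, -0.3]
width: 0.0451
```

>>> jog_arm:
  plan:
    - {"grip": 130, "linear": [0, 0, 0], "delta_rot": [0, 0, 0]}
    - {"grip": 130, "linear": [0, 0, 0], "delta_rot": [0, 0, 0]}
    - {"grip": 130, "linear": [0, 0, 0], "delta_rot": [0, 0, 0]}

```text
clock: 17.85
eef_pos: [0.5088, -0.3586, 0.248]
eef_rot: [-0.0, 0.996, 0.084, 0.0]
force: [0.6, -0.1, -0.1]
width: 0.0451
```

Run:
```python
from g import *
off((.510,-.360,.137),.167)
```

```text
clock 17.85 pos [ 0.5088 -0.3586  0.248 ] yaw 0.1683 w 0.045136237661339125 go [0.019 0.033 2.22 ] rz 0.001 F [ 0.6 -0.1 -0.1]
```

>>> jog_arm:
  plan:
    - {"grip": 130, "linear": [0.02, 0.03, 0.8], "delta_rot": [0, 0, 0]}
    - {"grip": 130, "linear": [0.02, 0.03, 1.4], "delta_rot": [0, 0, 0]}
    - {"grip": 130, "linear": [0.02, 0.03, 1.8], "delta_rot": [0, 0, 0]}
    - {"grip": 130, "linear": [0.02, 0.03, 2.05], "delta_rot": [0, 0, 0]}
    - {"grip": 130, "linear": [0.02, 0.03, 2.22], "delta_rot": [0, 0, 0]}
    - {"grip": 130, "linear": [0.02, 0.03, 2.22], "delta_rot": [0, 0, 0]}

```text
clock: 18.6
eef_pos: [0.5098, -0.3612, 0.1366]
eef_rot: [-0.0, 0.997, 0.083, -0.0]
force: [0.4, 0.4, 0.0]
width: 0.0451
```

>>> jog_arm:
  plan:
    - {"grip": 200, "linear": [0, 0, 0], "delta_rot": [0, 0, 0]}
    - {"grip": 230, "linear": [0, 0, 0], "delta_rot": [0, 0, 0]}
    - {"grip": 230, "linear": [0, 0, 0], "delta_rot": [0, 0, 0]}
    - {"grip": 230, "linear": [0, 0, 0], "delta_rot": [0, 0, 0]}

```text
clock: 19.1
eef_pos: [0.51, -0.3614, 0.1371]
eef_rot: [0.0, 0.997, 0.083, 0.0]
force: [0.4, 0.5, 3.5]
width: 0.024
```

Run:
```python
from g import *
off((.4908,.3568,.31),-.051)
```

```text
clock 19.1 pos [ 0.51   -0.3614  0.1371] yaw 0.1668 w 0.024046535520430137 go [  2.008 -14.226  -3.465] rz 0.218 F [0.4 0.5 3.5]
```

Ivory is held at 24.0 mm.

>>> jog_arm:
  plan:
    - {"grip": 230, "linear": [0, 0, -0.6], "delta_rot": [0, 0, 0]}
    - {"grip": 230, "linear": [0, 0, -1.6], "delta_rot": [0, 0, 0]}
    - {"grip": 230, "linear": [0, 0, -2.6], "delta_rot": [0, 0, 0]}
    - {"grip": 230, "linear": [0, 0, -3.4], "delta_rot": [0, 0, 0]}
    - {"grip": 230, "linear": [0.15, -1, -3.45], "delta_rot": [0, 0, 0.04]}
    - {"grip": 230, "linear": [0.3, -2.2, -3.45], "delta_rot": [0, 0, 0.08]}
    - {"grip": 230, "linear": [0.48, -3.4, -3.45], "delta_rot": [0, 0, 0.12]}
    - {"grip": 230, "linear": [0.65, -4.6, -3.45], "delta_rot": [0, 0, 0.15]}
    - {"grip": 230, "linear": [0.82, -5.8, -3.45], "delta_rot": [0, 0, 0.18]}
    - {"grip": 230, "linear": [1.0, -7.0, -3.45], "delta_rot": [0, 0, 0.2]}
    - {"grip": 230, "linear": [1.15, -8.2, -3.45], "delta_rot": [0, 0, 0.218]}
    - {"grip": 230, "linear": [1.3, -9.2, -3.45], "delta_rot": [0, 0, 0.218]}

```text
clock: 20.6
eef_pos: [0.4968, 0.1053, 0.3092]
eef_rot: [-0.0, 1.0, -0.025, 0.0]
force: [1.0, -0.8, -1.5]
width: 0.0245
```

Run:
```python
from g import *
off((.4908,.3568,.31),-.051)
```

```text
clock 20.6 pos [0.4968 0.1053 0.3092] yaw -0.0508 w 0.02449811696795474 go [-0.376 -5.017 -0.015] rz 0.0 F [ 1.  -0.8 -1.5]
```

>>> jog_arm:
  plan:
    - {"grip": 230, "linear": [-0.08, -1, 0], "delta_rot": [0, 0, 0]}
    - {"grip": 230, "linear": [-0.16, -2.2, 0], "delta_rot": [0, 0, 0]}
    - {"grip": 230, "linear": [-0.25, -3.4, 0], "delta_rot": [0, 0, 0]}
    - {"grip": 230, "linear": [-0.33, -4.4, 0], "delta_rot": [0, 0, 0]}
    - {"grip": 230, "linear": [-0.37, -5.0, 0], "delta_rot": [0, 0, 0]}
    - {"grip": 230, "linear": [-0.37, -5.0, 0], "delta_rot": [0, 0, 0]}
    - {"grip": 230, "linear": [-0.37, -5.0, 0], "delta_rot": [0, 0, 0]}
    - {"grip": 230, "linear": [-0.37, -5.0, 0], "delta_rot": [0, 0, 0]}

```text
clock: 21.6
eef_pos: [0.4919, 0.3527, 0.3092]
eef_rot: [0.0, 1.0, -0.026, -0.0]
force: [-0.1, 0.6, -0.3]
width: 0.0244
```

Run:
```python
from g import *
off((.4908,.3568,.1385),-.051)
```

```text
clock 21.6 pos [0.4919 0.3527 0.3092] yaw -0.0523 w 0.024365029398261233 go [-0.025 -0.082  3.413] rz -0.001 F [-0.1  0.6 -0.3]
```

>>> jog_arm:
  plan:
    - {"grip": 230, "linear": [-0.02, -0.07, 1.0], "delta_rot": [0, 0, 0]}
    - {"grip": 230, "linear": [-0.02, -0.07, 2.0], "delta_rot": [0, 0, 0]}
    - {"grip": 230, "linear": [-0.02, -0.07, 2.7], "delta_rot": [0, 0, 0]}
    - {"grip": 230, "linear": [-0.02, -0.07, 3.1], "delta_rot": [0, 0, 0]}
    - {"grip": 230, "linear": [-0.02, -0.07, 3.3], "delta_rot": [0, 0, 0]}
    - {"grip": 230, "linear": [-0.02, -0.07, 3.42], "delta_rot": [0, 0, 0]}
    - {"grip": 230, "linear": [-0.02, -0.07, 3.42], "delta_rot": [0, 0, 0]}
    - {"grip": 230, "linear": [-0.02, -0.07, 3.42], "delta_rot": [0, 0, 0]}

```text
clock: 22.6
eef_pos: [0.4913, 0.3575, 0.139]
eef_rot: [-0.0, 1.0, -0.026, 0.0]
force: [-0.8, -0.1, -0.1]
width: 0.0244
```

>>> jog_arm:
  plan:
    - {"grip": 180, "linear": [0, 0, 0], "delta_rot": [0, 0, 0]}
    - {"grip": 160, "linear": [0, 0, 0], "delta_rot": [0, 0, 0]}
    - {"grip": 160, "linear": [0, 0, 0], "delta_rot": [0, 0, 0]}
    - {"grip": 160, "linear": [0, 0, 0], "delta_rot": [0, 0, 0]}
    - {"grip": 160, "linear": [0, 0, -0.3], "delta_rot": [0, 0, 0]}
    - {"grip": 160, "linear": [0, 0, -0.8], "delta_rot": [0, 0, 0]}
    - {"grip": 160, "linear": [0, 0, -1.6], "delta_rot": [0, 0, 0]}
    - {"grip": 160, "linear": [0, 0, -2.5], "delta_rot": [0, 0, 0]}
    - {"grip": 160, "linear": [0, 0, -2.5], "delta_rot": [0, 0, 0]}

```text
clock: 23.72
eef_pos: [0.4926, 0.3585, 0.2681]
eef_rot: [-0.002, 1.0, -0.026, 0.003]
force: [0.1, -0.6, -1.4]
width: 0.0341
```

Run:
```python
from g import *
off((.520,-.419,.25),.167)
a=grab_frame("side")[:,:,::-1]
cv2.imwrite("pics/v6.png",np.hstack([crop(a,290,90,380,180,4),crop(a,290,195,380,285,4)]))
```

```text
clock 23.725 pos [0.4926 0.3585 0.2681] yaw -0.0512 w 0.03406956525044325 go [ 1.341 15.504  0.295] rz -0.218 F [ 0.1 -0.6 -1.4]
```

View pics/v6.png

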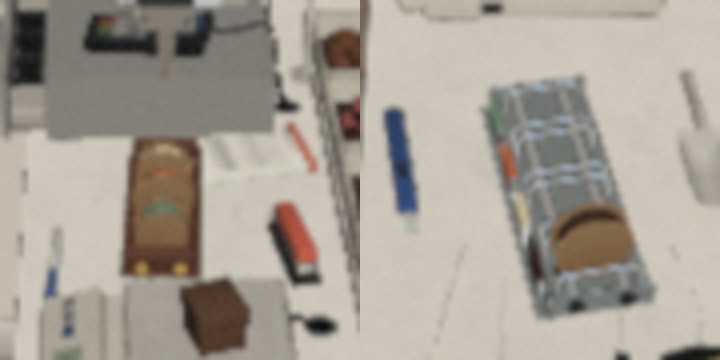

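Ivory is in behind copper, and only choc is left in stock. Viewed: 12. The register stands just behind the leftmost display bay, so I'll check its edge and height against the gripper body while I fetch choc.

>>> jog_arm:
  plan:
    - {"grip": 130, "linear": [0.1, 1.2, 0], "delta_rot": [0, 0, -0.04]}
    - {"grip": 130, "linear": [0.2, 2.4, 0], "delta_rot": [0, 0, -0.08]}
    - {"grip": 130, "linear": [0.3, 3.6, 0], "delta_rot": [0, 0, -0.12]}
    - {"grip": 130, "linear": [0.4, 4.8, 0], "delta_rot": [0, 0, -0.16]}
    - {"grip": 130, "linear": [0.5, 6.0, 0], "delta_rot": [0, 0, -0.2]}
    - {"grip": 130, "linear": [0.6, 7.2, 0], "delta_rot": [0, 0, -0.218]}
    - {"grip": 130, "linear": [0.7, 8.4, 0], "delta_rot": [0, 0, -0.218]}
    - {"grip": 130, "linear": [0.8, 9.6, 0], "delta_rot": [0, 0, -0.218]}
    - {"grip": 130, "linear": [0.9, 10.8, 0], "delta_rot": [0, 0, -0.218]}
    - {"grip": 130, "linear": [1.02, 12.0, 0], "delta_rot": [0, 0, -0.218]}
    - {"grip": 130, "linear": [1.12, 13.2, 0.1], "delta_rot": [0, 0, -0.218]}
    - {"grip": 130, "linear": [1.22, 14.4, 0.2], "delta_rot": [0, 0, -0.218]}

```text
clock: 25.28
eef_pos: [0.5143, -0.3665, 0.252]
eef_rot: [-0.001, 0.997, 0.083, -0.001]
force: [1.3, -0.2, 0.1]
width: 0.0453
```

Run:
```python
from g import *
off((.520,-.419,.25),.167)
b=grab_frame("top")[:,:,::-1]
a=grab_frame("side")[:,:,::-1]
cv2.imwrite("pics/v7.png",np.hstack([crop(b,70,95,270,215,2.5),crop(a,280,60,380,180,2.5)]))
cv2.imwrite("pics/top7.png",b);cv2.imwrite("pics/side7.png",a)
```

```text
clock 25.275 pos [ 0.5143 -0.3665  0.252 ] yaw 0.1666 w 0.04528437217384757 go [-0.062  1.054  0.04 ] rz -0.0 F [ 1.3 -0.2  0.1]
```

View pics/v7.png

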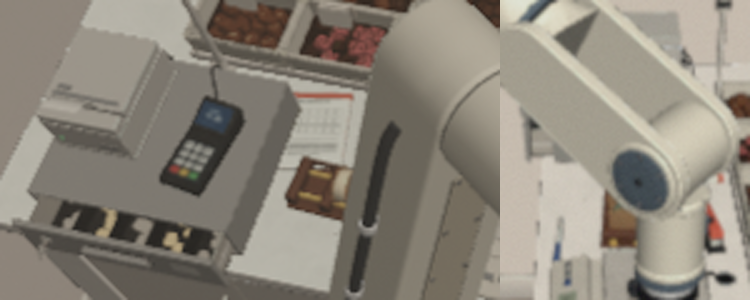

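Run:
```python
from g import *
print("base",ray("side",[[330,124.3]],0))
for z in(.06,.08,.1,.12,.14): print(z,"side",ray("side",[[330,107.5]],z)[0],"top",ray("top",[[189.2,131.8],[164,191]],z).round(3).tolist())
a=cv2.imread("pics/side0.png");print(a[98:130,338].tolist())
```

```text
base [[0.49281795 0.50706721 0.        ]]
0.06 side [0.49461193 0.5729291  0.06      ] top [[0.637, 0.488, 0.06], [0.35, 0.491, 0.06]]
0.08 side [0.49342861 0.53550086 0.08      ] top [[0.626, 0.478, 0.08], [0.342, 0.481, 0.08]]
0.1 side [0.49224529 0.49807261 0.1       ] top [[0.614, 0.468, 0.1], [0.334, 0.471, 0.1]]
0.12 side [0.49106198 0.46064437 0.12      ] top [[0.603, 0.459, 0.12], [0.326, 0.461, 0.12]]
0.14 side [0.48987866 0.42321612 0.14      ] top [[0.592, 0.449, 0.14], [0.319, 0.452, 0.14]]
[[49, 44, 41], [32, 31, 32], [27, 29, 29], [33, 31, 30], [25, 25, 22], [40, 43, 43], [92, 97, 99], [114, 119, 123], [115, 121, 124], [117, 123, 125], [119, 125, 127], [119, 126, 128], [118, 126, 129], [121, 128, 129], [121, 129, 130], [120, 127, 130], [121, 128, 131], [122, 129, 132], [120, 128, 129], [121, 128, 131], [121, 128, 130], [123, 131, 132], [122, 129, 131], [122, 128, 130], [123, 131, 132], [120, 128, 131], [101, 110, 122], [76, 89, 111], [57, 71, 95], [43, 56, 81], [39, 52, 77], [58, 72, 92]]
```

>>> jog_arm:
  plan:
    - {"grip": 130, "linear": [-0.06, 0.8, 0.04], "delta_rot": [0, 0, 0]}
    - {"grip": 130, "linear": [-0.06, 1.05, 0.04], "delta_rot": [0, 0, 0]}
    - {"grip": 130, "linear": [-0.06, 1.05, 0.04], "delta_rot": [0, 0, 0]}
    - {"grip": 130, "linear": [-0.06, 1.05, 0.04], "delta_rot": [0, 0, 0]}
    - {"grip": 130, "linear": [-0.06, 1.05, 0.04], "delta_rot": [0, 0, 0]}

```text
clock: 26.0
eef_pos: [0.5209, -0.4159, 0.2513]
eef_rot: [-0.0, 0.996, 0.084, -0.0]
force: [-0.8, 0.1, -0.6]
width: 0.0451
```

Run:
```python
from g import *
off((.520,-.419,.142),.167)
```

```text
clock 26.0 pos [ 0.5209 -0.4159  0.2513] yaw 0.1678 w 0.04511513172024513 go [-0.027  0.058  2.186] rz 0.001 F [-0.8  0.1 -0.6]
```

Run:
```python
from g import *
b=cv2.imread("pics/top7.png").astype(int).mean(2)
for r in(135,145,155,165,172): print(r,b[r,160:196].astype(int).tolist())
t=cv2.imread("pics/top7.png")
cv2.imwrite("pics/v8.png",crop(t,130,110,210,210,6))
a=cv2.imread("pics/side0.png").astype(int).mean(2); print(a[75:130:1,350].astype(int).tolist())
```

```text
135 [104, 120, 120, 119, 120, 120, 120, 120, 120, 120, 120, 120, 119, 119, 120, 120, 120, 120, 120, 119, 119, 115, 104, 96, 95, 95, 95, 95, 114, 138, 145, 153, 158, 151, 149, 151]
145 [60, 52, 49, 45, 43, 43, 51, 92, 120, 120, 120, 120, 120, 120, 119, 120, 120, 117, 105, 95, 95, 95, 94, 95, 94, 95, 95, 127, 159, 162, 164, 166, 164, 166, 167, 165]
155 [50, 92, 120, 120, 120, 120, 119, 120, 120, 120, 120, 120, 118, 109, 96, 94, 95, 95, 95, 95, 95, 95, 95, 132, 165, 162, 162, 164, 163, 163, 163, 162, 163, 164, 164, 161]
165 [119, 119, 120, 120, 120, 120, 120, 119, 118, 112, 101, 94, 95, 95, 95, 94, 95, 95, 96, 131, 168, 176, 176, 176, 176, 175, 168, 133, 70, 68, 69, 65, 56, 59, 71, 79]
172 [119, 119, 120, 120, 120, 118, 110, 98, 94, 94, 95, 94, 95, 95, 95, 95, 103, 145, 176, 175, 175, 176, 176, 157, 93, 65, 70, 71, 64, 85, 112, 113, 117, 113, 87, 69]
[161, 158, 159, 157, 159, 161, 158, 160, 161, 159, 157, 158, 158, 160, 153, 146, 133, 124, 124, 121, 117, 98, 91, 114, 121, 119, 121, 122, 120, 122, 121, 124, 121, 122, 124, 127, 127, 125, 127, 128, 126, 127, 124, 125, 127, 127, 127, 132, 163, 183, 187, 192, 195, 195, 197]
```

View pics/v8.png

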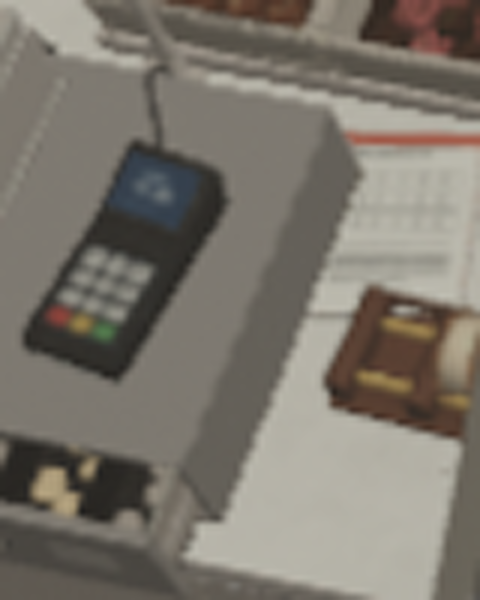

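>>> jog_arm:
  plan:
    - {"grip": 130, "linear": [-0.02, 0.05, 0.8], "delta_rot": [0, 0, 0]}
    - {"grip": 130, "linear": [-0.02, 0.05, 1.4], "delta_rot": [0, 0, 0]}
    - {"grip": 130, "linear": [-0.02, 0.05, 1.8], "delta_rot": [0, 0, 0]}
    - {"grip": 130, "linear": [-0.02, 0.05, 2.0], "delta_rot": [0, 0, 0]}
    - {"grip": 130, "linear": [-0.02, 0.05, 2.14], "delta_rot": [0, 0, 0]}
    - {"grip": 130, "linear": [-0.02, 0.05, 2.14], "delta_rot": [0, 0, 0]}

```text
clock: 26.75
eef_pos: [0.5204, -0.4198, 0.1444]
eef_rot: [0.0, 0.997, 0.083, 0.0]
force: [-0.6, -0.1, 0.3]
width: 0.045
```

Run:
```python
from g import *
B=ray("top",[[190,138.7]],0)[0];print(B)
for z in(.08,.1,.12,.14,.16): print(z,ray("top",[[185,127.5]],z)[0].round(3),proj("top",[[B[0],B[1],z]]).round(1))
print(ray("top",[[179,165],[183,155],[187,145]],0).round(4))
# top edge points
for z in(.08,.1,.12,.14): print(z,ray("top",[[170,165],[173.6,155],[178,145]],z).round(4)[:,:2].tolist())
```

```text
[ 6.37111828e-01  5.01449046e-01 -2.22044605e-16]
0.08 [0.642 0.503 0.08 ] [[184.9 128.5]]
0.1 [0.631 0.493 0.1  ] [[183.5 125.8]]
0.12 [0.619 0.483 0.12 ] [[182.2 123.1]]
0.14 [0.608 0.473 0.14 ] [[180.8 120.3]]
0.16 [0.597 0.463 0.16 ] [[179.4 117.5]]
[[ 0.5031  0.5024  0.    ]
 [ 0.5531  0.5028  0.    ]
 [ 0.604   0.5032 -0.    ]]
0.08 [[0.458, 0.4998], [0.5054, 0.5021], [0.5544, 0.5013]]
0.1 [[0.4488, 0.4898], [0.4956, 0.4921], [0.5441, 0.4913]]
0.12 [[0.4397, 0.4799], [0.4859, 0.4821], [0.5338, 0.4813]]
0.14 [[0.4305, 0.4699], [0.4762, 0.4721], [0.5235, 0.4713]]
```

>>> jog_arm:
  plan:
    - {"grip": 200, "linear": [0, 0, 0.02], "delta_rot": [0, 0, 0]}
    - {"grip": 230, "linear": [0, 0, 0.02], "delta_rot": [0, 0, 0]}
    - {"grip": 230, "linear": [0, 0, 0.02], "delta_rot": [0, 0, 0]}
    - {"grip": 230, "linear": [0, 0, 0.02], "delta_rot": [0, 0, 0]}

```text
clock: 27.25
eef_pos: [0.5204, -0.4198, 0.1435]
eef_rot: [0.0, 0.997, 0.083, 0.0]
force: [-0.2, -0.2, 0.9]
width: 0.0224
```

Choc is held at 22.4 mm. The register is only about 80 mm high with its face at y=0.50, and the gripper body stays above 0.14, so the last bay is clear.

>>> jog_arm:
  plan:
    - {"grip": 230, "linear": [0, 0, -0.6], "delta_rot": [0, 0, 0]}
    - {"grip": 230, "linear": [0, 0, -1.6], "delta_rot": [0, 0, 0]}
    - {"grip": 230, "linear": [0, 0, -2.6], "delta_rot": [0, 0, 0]}
    - {"grip": 230, "linear": [0, 0, -3.4], "delta_rot": [0, 0, 0]}
    - {"grip": 230, "linear": [0.15, -1, -3.4], "delta_rot": [0, 0, 0.04]}
    - {"grip": 230, "linear": [0.3, -2.2, -3.4], "delta_rot": [0, 0, 0.08]}
    - {"grip": 230, "linear": [0.48, -3.4, -3.4], "delta_rot": [0, 0, 0.12]}
    - {"grip": 230, "linear": [0.65, -4.6, -3.4], "delta_rot": [0, 0, 0.15]}
    - {"grip": 230, "linear": [0.82, -5.8, -3.4], "delta_rot": [0, 0, 0.18]}
    - {"grip": 230, "linear": [1.0, -7.0, -3.4], "delta_rot": [0, 0, 0.2]}
    - {"grip": 230, "linear": [1.15, -8.2, -3.4], "delta_rot": [0, 0, 0.218]}
    - {"grip": 230, "linear": [1.3, -9.2, -3.4], "delta_rot": [0, 0, 0.218]}

```text
clock: 28.75
eef_pos: [0.5074, 0.0468, 0.3133]
eef_rot: [-0.0, 1.0, -0.025, 0.0]
force: [0.4, -0.8, -0.5]
width: 0.0222
```

Run:
```python
from g import *
off((.4939,.4167,.31),-.051)
```

```text
clock 28.75 pos [0.5074 0.0468 0.3133] yaw -0.0509 w 0.022223225275033686 go [-0.646 -7.375  0.067] rz 0.0 F [ 0.4 -0.8 -0.5]
```

>>> jog_arm:
  plan:
    - {"grip": 230, "linear": [-0.1, -1.1, 0], "delta_rot": [0, 0, 0]}
    - {"grip": 230, "linear": [-0.2, -2.3, 0], "delta_rot": [0, 0, 0]}
    - {"grip": 230, "linear": [-0.31, -3.5, 0], "delta_rot": [0, 0, 0]}
    - {"grip": 230, "linear": [-0.41, -4.7, 0], "delta_rot": [0, 0, 0]}
    - {"grip": 230, "linear": [-0.52, -5.9, 0], "delta_rot": [0, 0, 0]}
    - {"grip": 230, "linear": [-0.6, -6.8, 0], "delta_rot": [0, 0, 0]}
    - {"grip": 230, "linear": [-0.64, -7.35, 0], "delta_rot": [0, 0, 0]}
    - {"grip": 230, "linear": [-0.64, -7.35, 0], "delta_rot": [0, 0, 0]}
    - {"grip": 230, "linear": [-0.64, -7.35, 0], "delta_rot": [0, 0, 0]}
    - {"grip": 230, "linear": [-0.64, -7.35, 0], "delta_rot": [0, 0, 0]}

```text
clock: 30.0
eef_pos: [0.4949, 0.4122, 0.3133]
eef_rot: [0.0, 1.0, -0.026, -0.0]
force: [0.2, -0.1, -0.9]
width: 0.0224
```

Run:
```python
from g import *
off((.4939,.4167,.145),-.051)
```

```text
clock 30.0 pos [0.4949 0.4122 0.3133] yaw -0.0522 w 0.022433572283099182 go [-0.025 -0.09   3.366] rz -0.001 F [ 0.2 -0.1 -0.9]
```

>>> jog_arm:
  plan:
    - {"grip": 230, "linear": [-0.02, -0.06, 1.0], "delta_rot": [0, 0, 0]}
    - {"grip": 230, "linear": [-0.02, -0.06, 2.0], "delta_rot": [0, 0, 0]}
    - {"grip": 230, "linear": [-0.02, -0.06, 2.7], "delta_rot": [0, 0, 0]}
    - {"grip": 230, "linear": [-0.02, -0.06, 3.1], "delta_rot": [0, 0, 0]}
    - {"grip": 230, "linear": [-0.02, -0.06, 3.3], "delta_rot": [0, 0, 0]}
    - {"grip": 230, "linear": [-0.02, -0.06, 3.38], "delta_rot": [0, 0, 0]}
    - {"grip": 230, "linear": [-0.02, -0.06, 3.38], "delta_rot": [0, 0, 0]}
    - {"grip": 230, "linear": [-0.02, -0.06, 3.38], "delta_rot": [0, 0, 0]}

```text
clock: 31.0
eef_pos: [0.4942, 0.4168, 0.1454]
eef_rot: [-0.001, 1.0, -0.026, 0.0]
force: [-2.1, -0.5, 3.9]
width: 0.0222
```

>>> jog_arm:
  plan:
    - {"grip": 190, "linear": [0, 0, 0], "delta_rot": [0, 0, 0]}
    - {"grip": 160, "linear": [0, 0, 0], "delta_rot": [0, 0, 0]}
    - {"grip": 160, "linear": [0, 0, 0], "delta_rot": [0, 0, 0]}
    - {"grip": 160, "linear": [0, 0, 0], "delta_rot": [0, 0, 0]}
    - {"grip": 160, "linear": [0, 0, -0.3], "delta_rot": [0, 0, 0]}
    - {"grip": 160, "linear": [0, 0, -0.8], "delta_rot": [0, 0, 0]}
    - {"grip": 160, "linear": [0, 0, -1.6], "delta_rot": [0, 0, 0]}
    - {"grip": 160, "linear": [0, 0, -2.8], "delta_rot": [0, 0, 0]}
    - {"grip": 160, "linear": [0, 0, -3.2], "delta_rot": [0, 0, 0]}
    - {"grip": 160, "linear": [0, 0, -3.2], "delta_rot": [0, 0, 0]}

```text
clock: 32.25
eef_pos: [0.4944, 0.4168, 0.3062]
eef_rot: [-0.001, 1.0, -0.026, 0.001]
force: [-0.3, -0.1, 0.0]
width: 0.0345
```

>>> jog_arm:
  plan:
    - {"grip": 160, "linear": [-0.5, 14.2, 0], "delta_rot": [0, 0, 0]}
    - {"grip": 160, "linear": [-0.5, 14.2, 0], "delta_rot": [0, 0, 0]}
    - {"grip": 160, "linear": [-0.5, 14.2, 0], "delta_rot": [0, 0, 0]}
    - {"grip": 160, "linear": [-0.5, 14.2, 0], "delta_rot": [0, 0, 0]}
    - {"grip": 160, "linear": [-0.5, 14.2, 0], "delta_rot": [0, 0, 0]}
    - {"grip": 160, "linear": [-0.5, 14.2, 0], "delta_rot": [0, 0, 0]}
    - {"grip": 160, "linear": [-0.5, 14.2, 0], "delta_rot": [0, 0, 0]}
    - {"grip": 160, "linear": [-0.5, 14.2, 0], "delta_rot": [0, 0, 0]}
    - {"grip": 160, "linear": [-0.5, 14.2, 0], "delta_rot": [0, 0, 0]}
    - {"grip": 160, "linear": [-0.5, 14.2, 0], "delta_rot": [0, 0, 0]}
    - {"grip": 160, "linear": [-0.5, 14.2, 0], "delta_rot": [0, 0, 0]}
    - {"grip": 160, "linear": [-0.5, 14.2, 0], "delta_rot": [0, 0, 0]}

```text
clock: 33.75
eef_pos: [0.4312, -0.2939, 0.302]
eef_rot: [-0.001, 1.0, -0.027, -0.001]
force: [0.6, -0.0, -0.7]
width: 0.034
```

>>> jog_arm:
  plan:
    - {"grip": 160, "linear": [-8, 6, 0], "delta_rot": [0, 0, 0]}
    - {"grip": 160, "linear": [-8, 6, 0], "delta_rot": [0, 0, 0]}
    - {"grip": 160, "linear": [-8, 6, 0], "delta_rot": [0, 0, 0]}
    - {"grip": 160, "linear": [-8, 6, 0], "delta_rot": [0, 0, 0]}
    - {"grip": 160, "linear": [-8, 6, 0], "delta_rot": [0, 0, 0]}
    - {"grip": 160, "linear": [-8, 6, 0], "delta_rot": [0, 0, 0]}
    - {"grip": 160, "linear": [-8, 6, 0], "delta_rot": [0, 0, 0]}
    - {"grip": 160, "linear": [-8, 6, 0], "delta_rot": [0, 0, 0]}
    - {"grip": 160, "linear": [-8, 6, 0], "delta_rot": [0, 0, 0]}
    - {"grip": 160, "linear": [-8, 6, 0], "delta_rot": [0, 0, 0]}
    - {"grip": 160, "linear": [-8, 6, 0], "delta_rot": [0, 0, 0]}

```text
clock: 35.12
eef_pos: [0.0189, -0.5695, 0.3034]
eef_rot: [-0.001, 1.0, -0.025, 0.0]
force: [-0.3, 0.1, -0.2]
width: 0.0341
```

Run:
```python
from g import *
s=sense();print(s['clock'],s['eef_pos'],s['qd'].round(3))
a=grab_frame("side")[:,:,::-1];b=grab_frame("top")[:,:,::-1]
cv2.imwrite("pics/v9.png",np.hstack([crop(a,300,105,375,170,5),crop(b,175,145,250,210,5)]))
hsv=cv2.cvtColor(np.ascontiguousarray(b),cv2.COLOR_BGR2HSV)
R={"sage":((35,35,40),(90,255,220),.0735),"copper":((3,130,100),(14,255,255),.0846),"ivory":((15,20,150),(32,130,255),.078),"choc":((0,40,10),(15,200,75),.0802)}
D=np.array([.4893,.3268]);c,q=np.cos(-.051),np.sin(-.051)
for n,(lo,hi,zt) in R.items():
    m=cv2.inRange(hsv,lo,hi);k=np.zeros_like(m);k[145:205,180:255]=255;m&=k
    N,_,st,ce=cv2.connectedComponentsWithStats(m)
    for i in range(1,N):
        if st[i][4]>=20:
            p=ray("top",ce[i],zt-.006)[0,:2]-D;print(n,st[i],"in rack",(np.array([c*p[0]+q*p[1],-q*p[0]+c*p[1]])*1000).round(1))
```

```text
35.125 [ 0.01892252 -0.56951335  0.30335963] [ 0.008 -0.009 -0.007 -0.002  0.001 -0.002]
sage [231 170   7  12  60] in rack [-10.7 -90.3]
copper [234 145  21   4  79] in rack [124.1 -89.2]
ivory [187 145  11   4  26] in rack [ 68.2 124.7]
ivory [184 145  71  28 874] in rack [ 58.4 -24.4]
ivory [180 157  57  37 325] in rack [-79.6  45.5]
ivory [204 163   6  10  39] in rack [-5.5 29. ]
ivory [235 192   8   6  21] in rack [ -84.9 -140.1]
ivory [188 194   9   9  28] in rack [-149.8   36. ]
choc [190 159   5  13  33] in rack [-15.6  88.1]
```

View pics/v9.png

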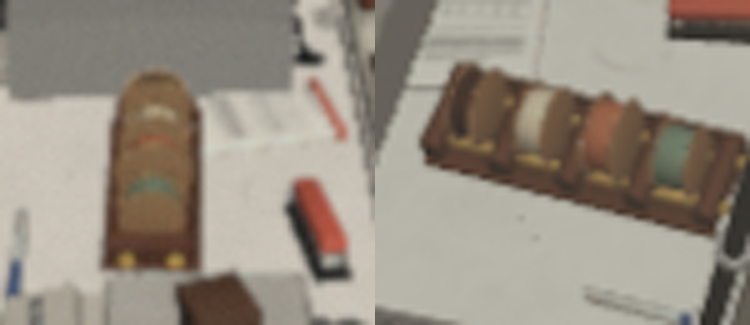

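All four stand upright on the rods, left to right choc, ivory, copper, sage, at top crop (470,110), (540,125), (608,135) and (680,155). Along the row sage, ivory and choc read -90, +29 and +88. The copper mask missed, but the spool is visibly centred in its bay. The across-row readings of -5 to -16 mm are biased because the camera sees the ribbons' near side. Sage read about 10 mm low the same way while it was seated in the stock rack. Handing in.

```bash
python3 -c "
from cell import *
print(job_done(), sense()['clock'])"
```

```text
the job is handed in; nothing more can be done
the job is handed in; nothing more can be done
```

I moved all four spools to the display rack in reverse order: choc, ivory, copper, sage from left to right on the robot's side. Each was released on its rods with the arm well clear, at about 35 s. The hand-in gave no verdict.

- **Along the row:** in the last top view sage, ivory and choc read -90, +29 and +88 mm, against bay middles of -90, +30 and +90. The copper mask found only background, so copper was checked by eye alone. It stands upright and centred in its bay at -30 mm.
- **Across the row:** these readings were unreliable. Ribbon centroids gave -5 to -16 mm, outside the 8 mm limit. I took this as bias, since the camera sees the ribbons' near side and sage read about 10 mm low in the stock rack too. The TCP was within 1 mm of my measured target across the row at each release, and the rods centre the spools.
- **Height and tilt:** not measured, only seen. All four look upright and seated in the last pictures.
- **Forces:** wrist readings at the end of each move stayed below about 5 N.

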